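Clamp the steel block with the ratchet crank

TASK

Slide the small steel block along the bench into the clamping jig until it sits fully home against the stop. Then turn the jig's red-winged crank clockwise (seen from above) so that the strap comes down on the block, keep turning until the ratchet slips and clicks two or three times, and stop and let go there; more than five clicks would spoil it. Leave the tin, the loupe and the bent strip where they lie.

Things in the scene. Friction and masses are not known exactly. Their poses are not given: they have to be found in the camera images.
- block_center (a point): centre (half-way up) of the dark steel block, 38 (its x) x 44 (its y) x 22 mm high, 0.28 kg, loose on the bench top in front of the jig's mouth, about square to the jig. Axes: the block's own
- clamp: blue and steel jig fixed to the bench. Origin: on the bench top below where the block's centre is when fully home. +x: the way the block slides in; z up. Stop face at x = +19 mm, 18 mm high. Side rails 14 mm high, inner faces at y = +-34 mm, x = -19 to +27 mm; from there lead-ins flare to 90 mm apart at x = -50 mm, same height. The strap's nose reaches from x = +3 mm backwards (+x)
- strap_pad (a point): middle of the underside of the black rubber pad (15 x 22 mm) under the strap's nose; at x = +10.5 mm, y = 0 of the jig, it moves only up and down: 38 mm above the bench with the strap fully up, 22 mm when it rests on the block
- clamp_strap: aluminium strap, 87 x 24 x 9 mm, on the stud; origin on the stud's axis, level with the pad's underside. Driven down by the screw, 20 mm a turn
- clamp_screw (a joint): angle of the brass screw collar under the crank, rad, growing clockwise from above; 0 is strap fully up, the pad meets the block at about 5.0, and presses it up to about 5.3 before the ratchet slips; end stop at 6.1. Turning it takes about 0.06 N m until the pad meets the block
- clamp_crank (a joint): ratchet slip: angle of the crank ahead of the collar, rad, 0 at start, growing clockwise. It stays near 0 while the crank carries the screw; once the pad presses the block it slips above some 0.18 N m, a click every 0.524 rad, springing into each notch. Turned back, the crank undoes the screw. Crank direction: jig +y turned clockwise by clamp_screw + clamp_crank
- wing_mid (a point): middle of the crank's upright red wing, a flat radial plate 9 mm thick, 42 mm long (from 20 to 62 mm off the stud's axis) and 40 mm high; this point is 45 mm from the axis, the wing's top 20 mm above it, the dark arm's top (15 mm wide) 19 mm below it. It goes round with the crank and sinks with the strap (87 mm above the bench with strap fully up). A closed fingertip can push it round from behind
- gold_tin: round gold tin, 67 mm in diameter, 20 mm high, beside the jig; to be left alone. Origin: middle of its underside
- loupe: black eye loupe, 25 x 50 x 21 mm, beside the jig; to be left alone. Origin: middle of its underside
- bent_strip: bent strip of metal, 19 x 43 x 11 mm, beside the jig; to be left alone. Origin: middle of its underside
- stud_top (a point): top of the jig's upright steel stud, 12 mm in diameter, fixed; it is the crank's axis, at x = +55 mm, y = 0, z = 76 mm of the jig
Mind the look-alikes: they are no part of the job. What is meant by the part that bears block_center is not pink, and is the larger of those in its own colour.

How it is judged:
On the way, in this order (a step that is already met when the one before it is completed fails the run):
1. the block is fully home against the stop (x of block_center in the frame of clamp above -0.004 m and angle between the x axis of block_center and the x axis of clamp, either way round below 0.12 rad and height (world z) of block_center below 0.014 m), for 0.2 s.
2. the strap presses on the block and the ratchet has slipped by at least one click (value of joint clamp_crank above 0.4 rad and contact force between clamp_strap and steel_block above 4 N), for 0.05 s.
At the end, for the whole second after the job is handed in: The block stands on the bench within 4 mm of the stop and within 0.12 rad of square, the strap presses on it with more than 4 N, and the ratchet has slipped by at least one click (0.4 rad) and no more than five (2.9 rad) (all of step 1 and all of step 2 and value of joint clamp_crank below 2.9 rad and linear speed of steel_block below 0.01 m/s); the robot touches nothing.
It fails at once if the ratchet is run on past five clicks (value of joint clamp_crank above 2.9 rad).
It fails at once if the block is lifted off the bench instead of slid (height (world z) of block_center above 0.03 m).
It fails at once if the tin, the loupe or the bent strip is moved by more than 20 mm (distance of any of gold_tin, loupe, bent_strip from where it was at the start of the episode above 0.02 m).
It also fails if it takes over 72 s, if anything falls off the work surface, if the arm or the gripper's body presses on something with over 40 N, if the wrist force passes 120 N, or if a joint passes its speed limit or range.

ROBOT

A 7-joint arm with a two-finger parallel gripper is mounted at the origin on a cart in front of the work surface, level with it; the furniture and walls round the work are solid. World frame = base frame: x ahead of the robot, y to its left, z up, the work surface at z = 0. Lengths are in m, angles in rad, forces in N, time in s.
With the tool pointing down it reaches from about 0.425 to 0.95 m from the base axis. Payload 4.7 kg.
Tool frame: the origin (TCP) lies at the very end of the fingers, on their centre line; the grasp point (between the pads) lies 19 mm behind it; z points along the fingers, y is the line along which they close (so a half turn about z gives the same grasp; the last joint's range is limited). The gripper opens to 85 mm and grips with 20 to 120 N. Pads are 22 mm wide; open, the fingers measure 114 mm over their backs; the gripper's body (76 mm by 85 mm) begins 54 mm behind the grasp point. The pads swing forward as they close: fully open they stand 13 mm farther back than shut.
Start: joints at [-1.246, 0.469, -0.049, 1.532, 0.024, 1.141, -0.082], TCP at [0.234, 0.633, 0.231] pointing down, gripper open.
Joint ranges: [-2.59, 2.59], [-0.33, 1.99], [-1.39, 1.29], [0.1, 2.45], [-1.04, 4.18], [0.21, 1.99], [-2.66, 2.66]. Speed limits (rad/s): [2.57, 2.57, 3.14, 3.14, 3.14, 3.14, 3.14].

INTERFACE

Orientations are given as a rotation vector (axis times angle).
In Python, from rig import * gives the robot as it stands.
- The arm moves only by the tool servo_tool, never from a script. Its argument "targets" is a list of rows, each a list of 2 entries, a list of its own where there are three numbers: the shift along the tool's x, y, z in mm, then the turn, a rotation vector about the tool's x, y, z in units of 6 degrees (1.0 is 6 degrees). In form: [[[tx, ty, tz], [wx, wy, wz]], ...]. A call has 1 to 8 rows; each row is the pose to reach, as a shift and turn from the pose commanded when the call began, along the tool's axes at that moment; what a row does not reach only later rows make up. A row lasts 1/12 s, in which the tool goes at most 41.7 mm and 7.16 degrees, less where a joint would pass 70% of its speed; a pose out of reach is approached as far as the arm can. A call with a gripper value outside its range is refused whole. "hand" is the finger opening in mm, from 0 to 85.4, set as the call begins (left out, the last holds). The fingers move at their own pace and stop on an object; "grip_force" is the grip in N (left out, the last holds). Time passes only in rows, so rows that repeat a pose let the fingers close. It gives the time, the measured TCP pose, the force, the opening and the grip force at its end, in the units of the state.
- observe(): the state, without advancing time (a new reading comes with each control period).
- read_camera(name): name is "scene" or "top" or "wrist"; returns (picture, depth): 384x512x3 uint8, red, green, blue; 384x512 float32, m along the optical axis (not along the pixel's ray), 0 where there is no reading.
- camera_info(name): a dict with "K" (3x3 intrinsics, pixels), "T" (4x4, takes a point from camera to world coordinates). Camera axes: x right, y down, z forward; pixel columns grow to the right and rows downward; lengths in m; the calibration is good to about 2 mm. A picture is of the moment at which its call begins: read the wrist's pose just before it. camera_info takes no time and is no camera call; for the wrist camera it gives the pose at the moment of the call.
- close_job(): hands the job in; it is judged then, once.
The state is a dict: "time": time; "qpos": joint angles; "joint_vel": joint speeds; "joint_efforts": joint torques, N m; "tcp_pos": TCP position; "orientation": TCP orientation; "wrist_force": force on the tool from outside, world axes, zero at the start; "ft_torque": the same for the moment, N m; "gripper_width": finger opening in m; "grasp_force": force on a finger pad.
Only numpy, scipy, OpenCV 4.12 (cv2) and the standard library are available. Lean on these libraries where they do the work, as an engineer would, in place of code of your own. Each camera call takes 0.05 s, during which the arm holds its last target. There are 200 camera calls.

## Working session

There is one attempt and no reset: what is moved stays moved. The work goes in short steps, Python scripts to look and compute and a tool call to move; the robot and the scene stay as the last step left them, time stands still between calls to the robot, and variables do not carry over. Pictures are saved under pics/ and viewed, at most 10 in all, crops included, and the job is handed in when it is done.

Besides the shell and the picture viewer there is one more tool, called after ">>>" by a JSON object that holds its "method" and its "body", one argument or row to a line. servo_tool: Moves the arm, as the interface text tells. Its arguments: {"type":"object","properties":{"targets":{"type":"array"},"hand":{"type":"number"},"grip_force":{"type":"number"}},"required":["targets"]}

```bash
mkdir -p pics; ls
python3 - <<'E'
from rig import *
import cv2,numpy as np
o=observe();print(o['time'],o['tcp_pos'],o['orientation'])
for n in("scene","top"):
    p,d=read_camera(n);np.savez(f'/tmp/{n}.npz',p=p,d=d,**camera_info(n));cv2.imwrite(f'pics/{n}0.png',p[:,:,::-1]);print(n,camera_info(n))
E
```

```text
pics
0.0 [0.23363355 0.63264772 0.23025574] [-5.52725421e-01 -3.09227287e+00  3.05636978e-03]
scene {'K': array([[459.89503462,   0.        , 264.08620604],
       [  0.        , 459.89503462, 189.392904  ],
       [  0.        ,   0.        ,   1.        ]]), 'T': array([[ 0.87045931, -0.23456524,  0.4327583 ,  0.11413455],
       [-0.49160576, -0.36963289,  0.78847657, -0.9232791 ],
       [-0.02498749, -0.89908324, -0.43706401,  0.44175168],
       [ 0.        ,  0.        ,  0.        ,  1.        ]])}
top {'K': array([[456.78765849,   0.        , 257.65760518],
       [  0.        , 456.78765849, 189.35567613],
       [  0.        ,   0.        ,   1.        ]]), 'T': array([[-0.01151655, -0.98686035,  0.16116459,  0.32689069],
       [-0.99970279,  0.0078999 , -0.02306359, -0.21896489],
       [ 0.02148736, -0.1613823 , -0.98665802,  0.91846424],
       [ 0.        ,  0.        ,  0.        ,  1.        ]])}
```

View pics/scene0.png

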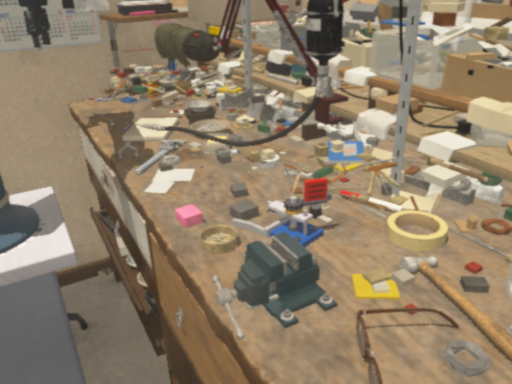

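View pics/top0.png

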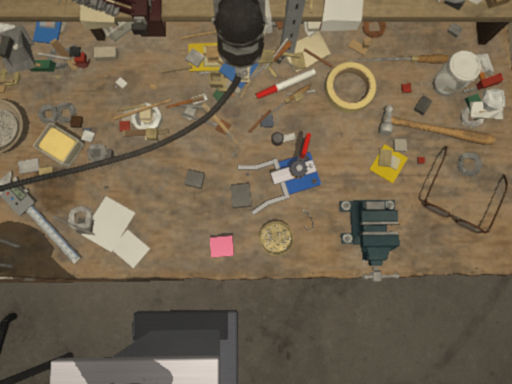

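Look-alikes in the top view: a dark block at (241,194), a smaller dark one at (194,178) and a pink one at (221,246). The first fits because it is the larger dark one and sits at the mouth of the jig. I'll confirm with a crop and measure.

```bash
cat > h.py <<'E'
import numpy as np,cv2
def ray(K,T,uv,z):
    uv=np.atleast_2d(uv).astype(float)
    d=np.c_[uv,np.ones(len(uv))]@np.linalg.inv(K).T@T[:3,:3].T
    o=T[:3,3]; return o+d*((z-o[2])/d[:,2])[:,None]
def proj(K,T,P):
    q=(np.atleast_2d(P)-T[:3,3])@T[:3,:3]@K.T; return q[:,:2]/q[:,2:]
E
python3 - <<'E'
from h import *
f=np.load('/tmp/top.npz');p,d,K,T=f['p'],f['d'],f['K'],f['T']
c=p[120:270,170:350];cv2.imwrite('pics/crop1.png',cv2.resize(c[:,:,::-1],None,fx=4.4,fy=4,interpolation=cv2.INTER_CUBIC) if 0 else cv2.resize(c[:,:,::-1],None,fx=4,fy=4,interpolation=cv2.INTER_CUBIC))
hsv=cv2.cvtColor(p,cv2.COLOR_RGB2HSV)
def rep(n,m,z,box):
    mm=np.zeros(m.shape,np.uint8);x0,y0,x1,y1=box;mm[y0:y1,x0:x1]=m[y0:y1,x0:x1]
    cs,_=cv2.findContours(mm,0,1)
    for k in sorted(cs,key=cv2.contourArea)[::-1][:2]:
        if cv2.contourArea(k)<15: continue
        b=cv2.boxPoints(cv2.minAreaRect(k)); w=ray(K,T,b,z)
        e=[np.linalg.norm(w[1]-w[0]),np.linalg.norm(w[2]-w[1])]
        print(n,b.mean(0).round(1),w.mean(0).round(4),np.round(e,4),np.degrees(np.arctan2(*(w[1]-w[0])[1::-1])).round(1),np.degrees(np.arctan2(*(w[2]-w[1])[1::-1])).round(1),'depth z')
H,S,V=cv2.split(hsv)
print(hsv[194,241],hsv[178,194],hsv[205,215])
dark=(V<105)&(S<75)
rep('blk',dark,.022,(225,178,258,212))
rep('small',dark,.015,(180,165,210,192))
rep('blue',(H>100)&(H<125)&(S>110),.006,(262,145,325,200))
rep('red',((H<8)|(H>172))&(S>150),.107,(290,125,320,165))
E
```

```text
[ 23  41 105] [ 18  44 105] [ 18  78 124]
blk [239.8 188.1] [ 0.4761 -0.2044  0.022 ] [0.0383 0.0182] -80.8 -171.2 depth z
blk [241.6 206.2] [ 0.4399 -0.2078  0.022 ] [0.0375 0.0052] -83.7 -173.9 depth z
small [194.5 178.7] [ 0.4972 -0.1136  0.015 ] [0.0322 0.035 ] -11.5 -103.2 depth z
blue [302.7 182.6] [ 0.4892 -0.3322  0.006 ] [0.067  0.0267] -71.8 -163.6 depth z
blue [287.6 162.2] [ 0.5319 -0.3022  0.006 ] [0.0346 0.0119] -71.6 -163.3 depth z
red [305.1 145. ] [ 0.5412 -0.326   0.107 ] [0.0478 0.0094] -15.2 -104.8 depth z
```

View pics/crop1.png

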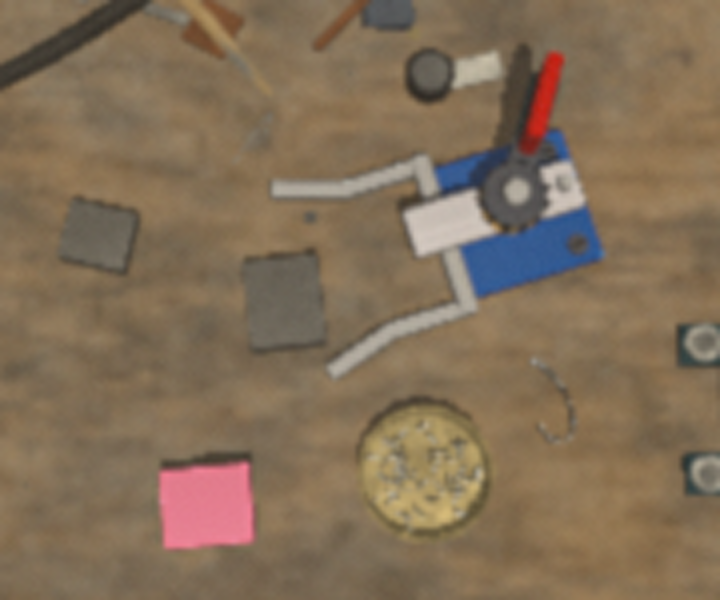

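The crop confirms it. The dark block, with corners at crop (244,260), (317,250), (326,343) and (253,352), is larger than the small dark one at (98,235), and it faces the jig's mouth. Stud top is at crop (518,190), the rail bends are near (346,190) and (391,328), and the red wing runs (530,150) to (555,55).

Run:
```python
from h import *
f=np.load('/tmp/top.npz');p,d,K,T=f['p'],f['d'],f['K'],f['T']
c=lambda *a:(np.array(a,float)-1.5)/4+[170,120]
ang=lambda w:np.degrees(np.arctan2(*(w[1]-w[0])[1::-1])).round(1)
R=lambda uv,z:ray(K,T,uv,z)
B=R(c((244,260),(317,250),(326,343),(253,352)),.022);print('blk',B.mean(0),[ang(B[[i,j]]) for i,j in((0,1),(3,2),(0,3),(1,2))],np.linalg.norm(B[1]-B[0]),np.linalg.norm(B[2]-B[1]))
print('yaw blue',ang(R(c((477,297),(602,258)),.006)),'strap',ang(R(c((415,256),(485,237)),.047)),'rails',ang(R(c((347,192),(422,163)),.014)),ang(R(c((391,328),(470,305)),.014)))
b=R(c((347,192),(391,328)),.014);print('bends mid',b.mean(0),np.linalg.norm(b[1]-b[0]),'perp',ang(b)+90)
print('stop',ang(R(c((425,165),(465,300)),.018))+90)
s=R(c((518,190)),.076)[0];print('stud',s)
# depth-based
def pt(u,v):
    z=np.median(d[int(v)-1:int(v)+2,int(u)-1:int(u)+2]); q=np.linalg.inv(K)@[u,v,1]*z; return T[:3,:3]@q+T[:3,3]
print('stud d',pt(*c((518,190))[0]),'blk d',pt(241,194),'bench',pt(215,205))
for y in (-71,-72.5,-74):
    a=np.radians(y); x=np.array([np.cos(a),np.sin(a)]); n=np.array([-x[1],x[0]])
    o=s[:2]-.055*x; print(y,'orig',o,'bendmid in jig',(b.mean(0)[:2]-o)@x,(b.mean(0)[:2]-o)@n,'blk in jig',(B.mean(0)[:2]-o)@x,(B.mean(0)[:2]-o)@n)
w=R(c((530,150),(556,55)),.107);print('wing',w,ang(w),[np.linalg.norm(q[:2]-s[:2]) for q in w])
hs=cv2.cvtColor(p,cv2.COLOR_RGB2HSV)
t=R(c((425,468)),.02)[0];print('tin',t,'loupe', R(c((430,75),(490,70)),.02),'strip',R(c((555,400)),.0))
```

```text
blk [ 0.46246764 -0.20650232  0.022     ] [np.float64(-82.5), np.float64(-83.4), np.float64(-174.6), np.float64(-175.0)] 0.03666266465084923 0.04690745415389698
yaw blue -73.1 strap -75.1 rails -68.9 -74.2
bends mid [ 0.48440194 -0.24863765  0.014     ] 0.07272273717953419 perp -73.0
stop -74.80000000000001
stud [ 0.50640223 -0.31745533  0.076     ]
stud d [ 0.50645157 -0.3174824   0.07576846] blk d [ 0.46412662 -0.20676473  0.02280648] bench [ 4.45557777e-01 -1.53769637e-01 -6.92950628e-05]
-71 orig [ 0.48849598 -0.26545181] bendmid in jig -0.017230988330573602 0.001603155281786825 blk in jig -0.06421183426676687 -0.005418212517579702
-72.5 orig [ 0.48986341 -0.2650009 ] bendmid in jig -0.017248202287822704 -0.0002881809272445685 blk in jig -0.06402915107955187 -0.00853695785476072
-74 orig [ 0.49124218 -0.26458593] bendmid in jig -0.017215900936101966 -0.002179319631463364 blk in jig -0.06376489125782571 -0.011649852387458609
wing [[ 0.51840082 -0.31980818  0.107     ]
 [ 0.56315954 -0.33303169  0.107     ]] -16.5 [np.float64(0.012227097246606257), np.float64(0.05885588693625215)]
tin [ 0.37939406 -0.27463445  0.02      ] loupe [[ 0.57832104 -0.28075208  0.02      ]
 [ 0.58077815 -0.31136022  0.02      ]] strip [[ 0.41411633 -0.34223496  0.        ]]
```

```bash
cat >> h.py <<'E'
from scipy.spatial.transform import Rotation as Ro
def jig(yaw=-73.0,stud=(.5064,-.3175)):
    a=np.radians(yaw);x=np.array([np.cos(a),np.sin(a)]);n=np.array([-x[1],x[0]]);return np.array(stud)-.055*x,x,n
def J(x,y,**k):
    o,a,n=jig(**k);return o+x*a+y*n
def go(o,pos,yawy):
    "shift mm in tool axes and turn (6deg units) to world pos, tool y at yaw deg (mod 180), pointing down"
    R0=Ro.from_rotvec(o['orientation']);best=None
    for k in(0,180):
        a=np.radians(yawy+k);y=np.array([np.cos(a),np.sin(a),0]);z=np.array([0,0,-1.]);x=np.cross(y,z)
        r=(R0.inv()*Ro.from_matrix(np.c_[x,y,z])).as_rotvec()
        if best is None or np.linalg.norm(r)<np.linalg.norm(best):best=r
    return np.round(R0.inv().apply(np.array(pos)-o['tcp_pos'])*1000,1),np.round(np.degrees(best)/6,2)
E
python3 - <<'E'
from rig import *
from h import *
f=np.load('/tmp/top.npz');d,K,T=f['d'],f['K'],f['T']
v,u=np.mgrid[:384,:512];P=(np.stack([(u-K[0,2])/K[0,0]*d,(v-K[1,2])/K[1,1]*d,d],-1)@T[:3,:3].T+T[:3,3])[d>0]
P=P[(P[:,2]>.06)]
for x in np.arange(.3,.9,.05):
    print(round(x,2),[ (lambda q:round(q.max(),2) if len(q)>2 else 0)(P[(abs(P[:,0]-x)<.025)&(abs(P[:,1]-y)<.05),2]) for y in np.arange(.3,-.65,-.1)])
o=observe()
print(go(o,(.55,.2,.23),20)); print(go(o,(.4625,-.2065,.13),7))
E
```

```text
0.3 [0, 0, 0, 0, 0, 0, 0, np.float64(0.06), 0, 0]
0.35 [0, 0, 0, 0, 0, 0, 0, np.float64(0.09), np.float64(0.09), 0]
0.4 [0, 0, 0, 0, 0, 0, 0, np.float64(0.09), np.float64(0.09), 0]
0.45 [0, np.float64(0.06), 0, 0, 0, 0, 0, np.float64(0.07), np.float64(0.07), 0]
0.5 [0, np.float64(0.07), np.float64(0.08), np.float64(0.08), 0, 0, np.float64(0.09), 0, 0, 0]
0.55 [0, 0, 0, np.float64(0.09), np.float64(0.12), 0, np.float64(0.11), 0, 0, 0]
0.6 [0, 0, 0, 0, np.float64(0.14), np.float64(0.4), np.float64(0.06), 0, 0, 0]
0.65 [0, 0, 0, 0, np.float64(0.09), np.float64(0.42), 0, 0, 0, np.float64(0.1)]
0.7 [np.float64(0.07), np.float64(0.11), 0, np.float64(0.28), np.float64(0.21), np.float64(0.12), np.float64(0.09), 0, 0, np.float64(0.1)]
0.75 [np.float64(0.07), np.float64(0.14), np.float64(0.15), np.float64(0.27), np.float64(0.22), np.float64(0.14), np.float64(0.22), np.float64(0.15), np.float64(0.15), np.float64(0.19)]
0.8 [0, np.float64(0.15), np.float64(0.16), np.float64(0.17), np.float64(0.16), np.float64(0.15), np.float64(0.2), np.float64(0.15), np.float64(0.15), np.float64(0.19)]
0.85 [0, 0, 0, 0, 0, 0, 0, 0, 0, 0]
0.9 [0, 0, 0, 0, 0, 0, 0, 0, 0, 0]
(array([-446.7, -296.3,    0.9]), array([-0.02,  0.01,  8.29]))
(array([-505.4, -707.8,  101.7]), array([-2.000e-02,  1.000e-02,  1.046e+01]))
```

Run:
```python
from h import *
for n in('top','scene'):
    f=np.load(f'/tmp/{n}.npz');d,K,T=f['d'],f['K'],f['T']
    v,u=np.mgrid[:384,:512];P=(np.stack([(u-K[0,2])/K[0,0]*d,(v-K[1,2])/K[1,1]*d,d],-1)@T[:3,:3].T+T[:3,3])[d>0]
    P=P[(P[:,0]<.85)&(P[:,0]>.2)&(abs(P[:,1]+.2)<.35)]
    for z in np.arange(.08,.7,.04):
        q=P[abs(P[:,2]-z)<.02]
        q=q[q[:,0]<.72]
        if len(q):print(n,round(z,2),len(q),'x',q[:,0].min().round(3),q[:,0].max().round(3),'y',q[:,1].min().round(3),q[:,1].max().round(3))
```

```text
top 0.08 3595 x 0.299 0.72 y -0.498 0.15
top 0.12 436 x 0.525 0.702 y -0.336 -0.074
top 0.16 198 x 0.589 0.62 y -0.195 -0.149
top 0.2 297 x 0.614 0.72 y -0.22 -0.028
top 0.24 94 x 0.626 0.635 y -0.22 -0.201
top 0.28 154 x 0.606 0.64 y -0.244 -0.178
top 0.32 505 x 0.606 0.644 y -0.245 -0.177
top 0.36 847 x 0.605 0.643 y -0.247 -0.175
top 0.4 1630 x 0.609 0.652 y -0.242 -0.179
scene 0.08 4341 x 0.299 0.72 y -0.498 0.15
scene 0.12 360 x 0.525 0.691 y -0.337 -0.082
scene 0.16 146 x 0.59 0.624 y -0.199 -0.154
scene 0.2 227 x 0.614 0.72 y -0.22 -0.027
scene 0.24 240 x 0.625 0.647 y -0.223 -0.202
scene 0.28 357 x 0.604 0.671 y -0.245 -0.184
scene 0.32 819 x 0.604 0.665 y -0.243 -0.189
scene 0.36 897 x 0.605 0.666 y -0.248 -0.188
scene 0.4 150 x 0.608 0.66 y -0.244 -0.191
```

>>> {"method": "servo_tool", "body": {
  "targets": [
    [[-40,-26,0],[0,0,1]],
    [[-80,-52,0],[0,0,2]],
    [[-120,-79,0],[0,0,3]],
    [[-160,-105,0],[0,0,4]],
    [[-195,-130,0],[0,0,5]],
    [[-230,-152,0],[0,0,6]],
    [[-265,-175,0],[0,0,7]],
    [[-300,-199,0],[0,0,8]]
  ]
}}

```text
time: 0.77
tcp_pos: [0.4314, 0.3623, 0.2311]
orientation: [-1.769, -2.596, 0.0]
wrist_force: [1.4, 0.4, -0.1]
gripper_width: 0.0857
grasp_force: 0.0
```

Run:
```python
from rig import *
from h import *
o=observe();print(o['time'],o['tcp_pos'],o['qpos'])
print(go(o,(.53,.1,.2),7)); print(go(o,(.4625,-.2065,.13),7))
```

```text
0.7667 [0.4313689  0.36229401 0.23113734] [-0.94601367  0.28658233  0.21410673  1.81425193 -0.06959589  1.04830008
 -0.33136077]
(array([-280.2,   -4.1,   31.1]), array([-0.  , -0.  ,  2.41]))
(array([-540.8, -178.9,  101.2]), array([-0.  , -0.  ,  2.41]))
```

>>> {"method": "servo_tool", "body": {
  "targets": [
    [[-40,0,4],[0,0,0.5]],
    [[-80,0,8],[0,0,1]],
    [[-120,-1,12],[0,0,1.5]],
    [[-160,-2,16],[0,0,2]],
    [[-200,-2,20],[0,0,2.4]],
    [[-240,-12,24],[0,0,2.4]],
    [[-279,-28,28],[0,0,2.4]],
    [[-317,-45,32],[0,0,2.4]]
  ]
}}

```text
time: 1.43
tcp_pos: [0.5062, 0.0519, 0.1989]
orientation: [2.075, 2.359, -0.0]
wrist_force: [0.5, 0.0, -0.3]
gripper_width: 0.0852
grasp_force: 0.0
```

Run:
```python
from rig import *
from h import *
o=observe();print(o['time'],o['tcp_pos'],o['qpos'])
print(go(o,(.4625,-.2065,.13),7))
```

```text
1.4333 [0.50624204 0.05193965 0.19894744] [-0.52985519  0.23823668  0.40833038  1.97865198 -0.11542196  0.94696295
  0.06370915]
(array([-250.7,  -76.3,   69. ]), array([-0.  ,  0.  ,  0.06]))
```

>>> {"method": "servo_tool", "body": {
  "targets": [
    [[-38,-11,9],[0,0,0]],
    [[-76,-23,18],[0,0,0]],
    [[-114,-35,27],[0,0,0]],
    [[-152,-46,36],[0,0,0]],
    [[-190,-58,46],[0,0,0]],
    [[-225,-68,56],[0,0,0]],
    [[-250,-76,64],[0,0,0]],
    [[-250,-76,69],[0,0,0]]
  ]
}}

```text
time: 2.1
tcp_pos: [0.4604, -0.2099, 0.1298]
orientation: [2.086, 2.348, -0.005]
wrist_force: [-0.8, -0.3, -0.1]
gripper_width: 0.0857
grasp_force: 0.0
```

Run:
```python
from rig import *
from h import *
o=observe();i=camera_info('wrist');p,d=read_camera('wrist');np.savez('/tmp/w.npz',p=p,d=d,**i);cv2.imwrite('pics/w1.png',p[:,:,::-1])
print(o['time'],o['tcp_pos'],o['qpos'],i['T'][:3,3])
for P in[(.4625,-.2065,.022),(*J(0,0),0),(.5064,-.3175,.076)]:print(proj(i['K'],i['T'],P))
```

```text
2.1 [ 0.46035854 -0.20992871  0.12981077] [-0.06756982  0.3413246   0.50451518  2.05740327 -0.22386583  0.79520575
  0.68850808] [ 0.45205315 -0.14328552  0.27141384]
[[263.52319414 184.8967245 ]]
[[283.7563783  238.70713798]]
[[301.6895256  340.87226208]]
```

View pics/w1.png

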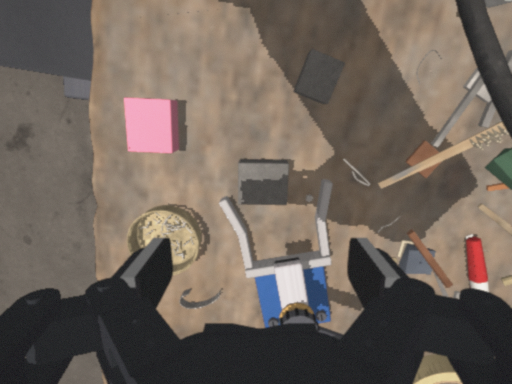

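The wrist view shows the block at (264,182), square to the tool, with the jig mouth below it: lead-in ends at (225,202) and (327,184), stop bar (247,271) to (330,260). Now I'll refine the jig.

Run:
```python
from rig import *
from h import *
f=np.load('/tmp/w.npz');K,T=f['K'],f['T'];R=lambda uv,z:ray(K,T,uv,z)[:,:2]
ang=lambda w:np.degrees(np.arctan2(*(w[1]-w[0])[1::-1])).round(1)
s=R([(247,271),(330,260)],.018);print('stop',s,ang(s)-90)
e=R([(225,202),(327,184)],.014);print('ends',e,e.mean(0),np.linalg.norm(e[1]-e[0]),ang(e)-90)
print('strap',ang(R([(277,266),(281,303)],.045)),ang(R([(300,264),(309,302)],.045)))
o,x,n=jig();print('jig',o,[( (q-o)@x,(q-o)@n) for q in(e.mean(0),s.mean(0))])
B=R([(239,160),(289,160),(289,202),(240,204)],.022);print('blk',B.mean(0),ang(B[:2]),ang(B[3:1:-1]))
ob=observe();print(ob['tcp_pos']);print(go(ob,(*B.mean(0),.013),7))
```

```text
stop [[ 0.45725986 -0.29469521]
 [ 0.53474046 -0.27349018]] -74.7
ends [[ 0.4297277  -0.22878689]
 [ 0.51950731 -0.20091707]] [ 0.47461751 -0.21485198] 0.0940058801323884 -72.8
strap -76.8 -69.2
jig [ 0.49031956 -0.26490324] [(np.float64(-0.052455091041101035), np.float64(-0.00038237388027917185)), (np.float64(0.020011813870375872), np.float64(-0.00017806551491934776))]
blk [ 0.46279522 -0.20378325] 6.8 9.3
[ 0.46074668 -0.20642053  0.12891827]
(array([  2.4,   2.7, 115.9]), array([-0.03,  0.  , -0.01]))
```

>>> {"method": "servo_tool", "body": {
  "targets": [
    [[1,1,35],[0,0,0]],
    [[2,2,70],[0,0,0]],
    [[2,2,95],[0,0,0]],
    [[2,2,110],[0,0,0]],
    [[2,2,115],[0,0,0]],
    [[2,2,115],[0,0,0]],
    [[2,2,115],[0,0,0]]
  ]
}}

```text
time: 2.73
tcp_pos: [0.4653, -0.2009, 0.0159]
orientation: [2.073, 2.36, 0.001]
wrist_force: [0.2, -0.1, 0.6]
gripper_width: 0.0854
grasp_force: 0.0
```

>>> {"method": "servo_tool", "body": {
  "targets": [
    [[0,0,0],[0,0,0]],
    [[0,0,0],[0,0,0]],
    [[0,0,0],[0,0,0]],
    [[0,0,0],[0,0,0]],
    [[0,0,0],[0,0,0]],
    [[0,0,0],[0,0,0]],
    [[0,0,0],[0,0,0]],
    [[0,0,0],[0,0,0]]
  ],
  "hand": 38,
  "grip_force": 30
}}

```text
time: 3.4
tcp_pos: [0.4648, -0.2015, 0.0164]
orientation: [2.075, 2.358, 0.002]
wrist_force: [-1.8, 0.6, 6.5]
gripper_width: 0.0429
grasp_force: 29.7
```

Run:
```python
from rig import *
from h import *
o=observe();print(o['time'],o['tcp_pos'],o['gripper_width'],o['grasp_force'],o['wrist_force'])
print(go(o,(*J(-45,0)*1,.013),17) if 0 else go(o,(*J(-.03,0),.013),17)); print(go(o,(*J(0.001,0),.013),17))
p,d=read_camera('scene');i=camera_info('scene');c=proj(i['K'],i['T'],(.48,-.24,.03))[0].astype(int);print(c)
cv2.imwrite('pics/s2.png',cv2.resize(p[c[1]-50:c[1]+50,c[0]-65:c[0]+65,::-1],None,fx=5,fy=5,interpolation=cv2.INTER_CUBIC))
```

```text
3.4 [ 0.4648166  -0.20146393  0.0163522 ] 0.04285618243956057 29.718124866485596 [-1.83587099  0.62837948  6.46512112]
(array([-36.6,  12.2,   3.4]), array([ 0.01, -0.  , -1.61]))
(array([-67.2,  17.4,   3.3]), array([ 0.01, -0.  , -1.61]))
[260 206]
```

View pics/s2.png

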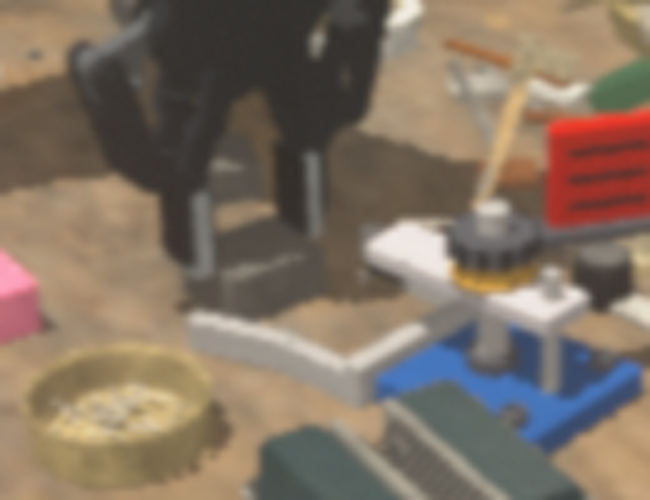

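>>> {"method": "servo_tool", "body": {
  "targets": [
    [[-6,3,0],[0,0,-0.4]],
    [[-12,6,0],[0,0,-0.8]],
    [[-18,9,0],[0,0,-1.2]],
    [[-25,11,0],[0,0,-1.6]],
    [[-32,12,0],[0,0,-1.6]],
    [[-40,13,0],[0,0,-1.6]],
    [[-48,14.5,0],[0,0,-1.6]],
    [[-53,15.5,0],[0,0,-1.6]]
  ]
}}

```text
time: 4.12
tcp_pos: [0.4873, -0.2513, 0.0164]
orientation: [-1.87, -2.524, -0.003]
wrist_force: [-1.4, 3.3, 8.2]
gripper_width: 0.0431
grasp_force: 30.4
```

Run:
```python
from rig import *
from h import *
o=observe();print(o['time'],o['tcp_pos'],o['gripper_width'],o['grasp_force'],o['wrist_force'],o['ft_torque'])
print(go(o,(*J(0.001,0),.016),17))
```

```text
4.1167 [ 0.48726597 -0.25132412  0.01638297] 0.04314339162632684 30.36357879638672 [-1.39630161  3.30977527  8.18014131] [1.00014628 0.35110233 0.01832169]
(array([-14.9,  -1. ,   0.4]), array([ 0.01, -0.02, -0.01]))
```

>>> {"method": "servo_tool", "body": {
  "targets": [
    [[-4,0,0],[0,0,0]],
    [[-8,0,0],[0,0,0]],
    [[-11,0,0],[0,0,0]],
    [[-13,0,0],[0,0,0]],
    [[-15,0,0],[0,0,0]],
    [[-17,0,0],[0,0,0]],
    [[-17,0,0],[0,0,0]]
  ]
}}

```text
time: 4.7
tcp_pos: [0.49, -0.2603, 0.0163]
orientation: [-1.858, -2.517, -0.012]
wrist_force: [-6.3, 15.8, 19.9]
gripper_width: 0.0424
grasp_force: 31.6
```

Firm contact: 17 N along the slide direction. Release, back up, and check.

>>> {"method": "servo_tool", "body": {
  "targets": [
    [[-15,0,0],[0,0,0]],
    [[-15,0,0],[0,0,0]],
    [[-15,0,0],[0,0,0]],
    [[-10,0,0],[0,0,0]],
    [[0,0,-15],[0,0,0]],
    [[10,0,-40],[0,0,0]],
    [[30,0,-70],[0,0,0]],
    [[40,0,-80],[0,0,0]]
  ],
  "hand": 80
}}

```text
time: 5.37
tcp_pos: [0.4805, -0.2285, 0.0979]
orientation: [1.868, 2.523, 0.003]
wrist_force: [-0.5, 0.1, -0.7]
gripper_width: 0.0801
grasp_force: 0.0
```

Run:
```python
from rig import *
from h import *
o=observe();i=camera_info('wrist');p,d=read_camera('wrist');np.savez('/tmp/w.npz',p=p,d=d,**i)
print(o['time'],o['tcp_pos'],o['wrist_force'],o['qpos'])
c=proj(i['K'],i['T'],(*J(0,0),.022))[0].astype(int);print(c)
y0,x0=c[1]-70,c[0]-90
cv2.imwrite('pics/w3.png',cv2.resize(p[y0:y0+140,x0:x0+180,::-1],None,fx=4,fy=4,interpolation=cv2.INTER_CUBIC));print(x0,y0)
for q in[(J(0.019,-.03),.018),(J(.019,.03),.018),(J(-.019,-.022),.022),(J(-.019,.022),.022)]:print((proj(i['K'],i['T'],(*q[0],q[1]))[0]-[x0,y0])*4)
```

```text
5.3667 [ 0.48053854 -0.22853709  0.09791682] [-0.47055439  0.08681067 -0.68304456] [ 0.04068127  0.41897566  0.41173834  2.02196826 -0.24488996  0.74449893
  0.89769934]
[258 244]
168 174
[219.82196432 355.31635695]
[506.40412781 354.8454612 ]
[251.50472355 192.43465177]
[474.33999478 192.14622737]
```

View pics/w3.png

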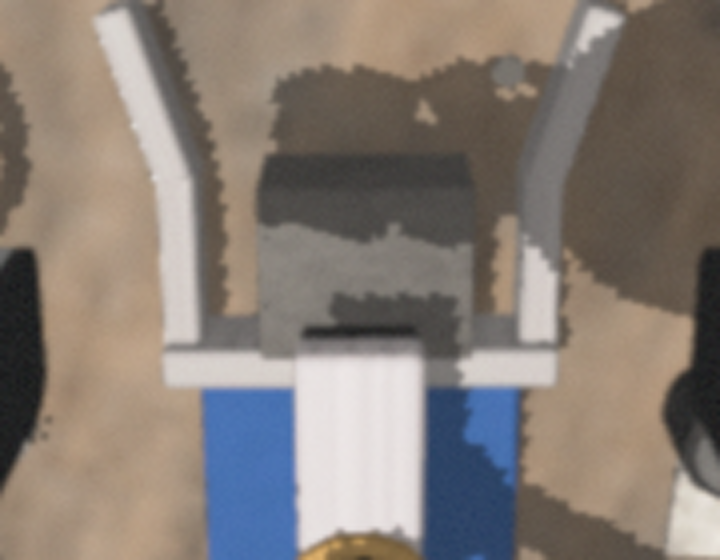

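The crop shows the block square, its front edge tucked against the stop at crop row ~350, under the strap nose. Its rear top edge is within about 1 mm of the predicted home position. Next is the crank.

```bash
cat >> h.py <<'E'
STUD=np.array([.5064,-.3175])
def behind(th,gap,r=45,off=18.8):
    "centre of pusher for wing yaw th deg, gap mm behind"
    a=np.radians(th);u=np.array([np.cos(a),np.sin(a)]);n=np.array([-u[1],u[0]])
    return STUD+u*r/1000+n*(off+gap)/1000
E
python3 - <<'E'
from rig import *
from h import *
o=observe();b=behind(-16,9);print(b);print(go(o,(*b,.15),74),go(o,(*b,.15),17),go(o,(*b,.078),17))
s=np.array([45,-18.8])
for k in range(1,9):
    a=np.radians(7*k);R=np.array([[np.cos(a),-np.sin(a)],[np.sin(a),np.cos(a)]]);print(k,(s-R@s).round(1),round(7*k/360*20,1),round(7*k/6,2))
E
```

```text
[ 0.55731949 -0.30318061]
(array([-95.3,  51. , -51.5]), array([ 0.04,  0.02, -9.48])) (array([-95.3,  51. , -51.5]), array([ 0.04, -0.  ,  0.02])) (array([-95.4,  50.7,  20.5]), array([ 0.04, -0.  ,  0.02]))
1 [-2.  -5.6] 0.4 1.17
2 [ -3.2 -11.4] 0.8 2.33
3 [ -3.7 -17.4] 1.2 3.5
4 [ -3.6 -23.3] 1.6 4.67
5 [ -2.6 -29.2] 1.9 5.83
6 [ -1.  -34.9] 2.3 7.0
7 [  1.3 -40.4] 2.7 8.17
8 [  4.3 -45.6] 3.1 9.33
```

>>> {"method": "servo_tool", "body": {
  "targets": [
    [[0,5,-20],[0,0,-1.15]],
    [[-10,12,-40],[0,0,-2.3]],
    [[-25,20,-52],[0,0,-3.45]],
    [[-40,28,-52],[0,0,-4.6]],
    [[-58,36,-52],[0,0,-5.75]],
    [[-75,44,-52],[0,0,-6.9]],
    [[-88,51,-52],[0,0,-8.05]],
    [[-95,51,-52],[0,0,-9.2]]
  ],
  "hand": 0
}}

```text
time: 6.08
tcp_pos: [0.5575, -0.307, 0.1458]
orientation: [-0.479, -3.105, -0.0]
wrist_force: [-0.3, -0.1, 0.2]
gripper_width: -0.0003
grasp_force: 0.0
```

Run:
```python
from rig import *
from h import *
o=observe();b=behind(-16,9);print(o['time'],o['tcp_pos'],o['qpos'],o['gripper_width'],o['wrist_force']);print(go(o,(*b,.078),74))
i=camera_info('wrist');p,d=read_camera('wrist');cv2.imwrite('pics/w4.png',p[:,:,::-1])
H,S,V=cv2.split(cv2.cvtColor(p,cv2.COLOR_RGB2HSV));v,u=np.nonzero(((H<6)|(H>174))&(S>150)&(V>80))
print(proj(i['K'],i['T'],[(*STUD,.076),(*behind(-16,-18.8),.105)]))
q=np.linalg.inv(i['K'])@np.array([u,v,np.ones(len(u))])*d[v,u];P=(i['T'][:3,:3]@q).T+i['T'][:3,3]
P=P[(np.linalg.norm(P[:,:2]-STUD,axis=1)<.075)&(P[:,2]>.06)];t=P[P[:,2]>P[:,2].max()-.006]
print(len(P),P[:,2].max(),t.mean(0));w=t[:,:2]-STUD;print(np.percentile(np.linalg.norm(w,axis=1),[2,98]),np.degrees(np.arctan2(*w.mean(0)[::-1])))
```

```text
6.0833 [ 0.55754812 -0.30696728  0.14582802] [ 0.29030561  0.48934367  0.20245337  1.72716989 -0.11753824  0.93715053
  1.80416516] -0.00027450160028428015 [-0.25190571 -0.13000863  0.18913563]
(array([ 1.3,  3.5, 67.8]), array([ 0.  , -0.  , -0.26]))
[[225.47098684 142.25607359]
 [224.49288647 215.80798738]]
913 0.2876493356677015 [ 0.49248683 -0.28766933  0.28764934]
[0.03291573 0.03291573] 115.00456794886087
```

View pics/w4.png

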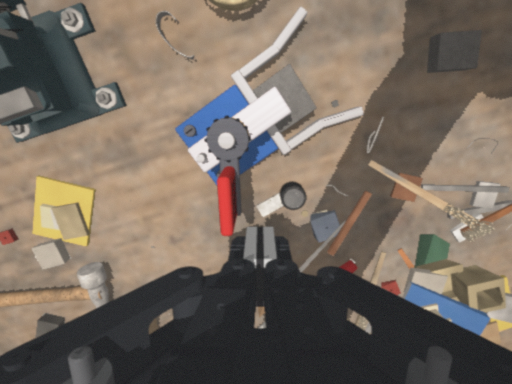

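The picture shows the wing at (227,170) to (226,235), where predicted, with the closed fingertips at (260,245) just behind it and clear. Lower now, then push.

>>> {"method": "servo_tool", "body": {
  "targets": [
    [[1,4,30],[0,0,0]],
    [[1,4,55],[0,0,-0.2]],
    [[1,4,66],[0,0,-0.25]],
    [[1,4,68],[0,0,-0.25]],
    [[1,1,68],[0,0,-0.25]],
    [[1,-2,68],[0,0,-0.25]],
    [[1,-4,68],[0,0,-0.25]],
    [[1,-4,68],[0,0,-0.25]]
  ]
}}

```text
time: 6.8
tcp_pos: [0.5548, -0.3109, 0.0808]
orientation: [0.449, 3.107, -0.002]
wrist_force: [-0.3, -0.6, 0.8]
gripper_width: 0.0001
grasp_force: 0.0
```

```bash
cat >> h.py <<'E'
def stat(o):
    R0=Ro.from_rotvec(o['orientation']);s=R0.inv().apply(np.array([*STUD,.076])-o['tcp_pos'])*1000
    y=R0.apply([0,1,0]);print('t',round(o['time'],2),'z',o['tcp_pos'][2].round(4),'yawy',np.degrees(np.arctan2(y[1],y[0])).round(1),'stud in tool',s[:2].round(1),'F tool',R0.inv().apply(o['wrist_force']).round(1),'q7',o['qpos'][6].round(2),'q',np.round(o['qpos'],2))
E
python3 -c "
from rig import *
from h import *
stat(observe())"
```

```text
t 6.8 z 0.0808 yawy 73.5 stud in tool [ 44.5 -20.1] F tool [ 0.1 -0.7 -0.8] q7 1.84 q [ 0.31  0.56  0.18  1.78 -0.13  0.81  1.84]
```

Now the first circular push of 56°.

>>> {"method": "servo_tool", "body": {
  "targets": [
    [[-2,-5.6,0.4],[0,0,1.17]],
    [[-3.2,-11.4,1],[0,0,2.33]],
    [[-3.7,-17.4,2],[0,0,3.5]],
    [[-3.6,-23.3,3],[0,0,4.67]],
    [[-2.6,-29.2,4],[0,0,5.83]],
    [[-1,-34.9,4.6],[0,0,7]],
    [[1.3,-40.4,5.2],[0,0,8.17]],
    [[4.3,-45.6,6],[0,0,9.33]]
  ]
}}

```text
time: 7.47
tcp_pos: [0.5385, -0.3526, 0.0747]
orientation: [1.86, 2.528, 0.002]
wrist_force: [1.6, 0.0, 0.5]
gripper_width: 0.0002
grasp_force: 0.5
```

```bash
python3 -c "
from rig import *
from h import *
stat(observe())
p,d=read_camera('top');i=camera_info('top');H,S,V=cv2.split(cv2.cvtColor(p,cv2.COLOR_RGB2HSV))
m=(((H<8)|(H>172))&(S>150)).astype(np.uint8);m[:,:270]=0;m[:,340:]=0;m[:125]=0;m[210:]=0
v,u=np.nonzero(m);print(len(u));w=ray(i['K'],i['T'],np.c_[u,v],.1)[:,:2]-STUD;print(w.mean(0),np.linalg.norm(w.mean(0)),np.degrees(np.arctan2(*w.mean(0)[::-1])))
"
```

```text
t 7.47 z 0.0747 yawy 17.3 stud in tool [ 43.1 -20.2] F tool [-0.5  1.5 -0.5] q7 1.11 q [ 0.21  0.61  0.44  1.77 -0.34  0.83  1.11]
0
[nan nan] nan nan<string>:7: RuntimeWarning: Mean of empty slice.
  ret = um.true_divide(
```

Pushing works: about 1.5 N back, which matches 0.06 N m. Continue.

>>> {"method": "servo_tool", "body": {
  "targets": [
    [[-2,-5.6,0.4],[0,0,1.17]],
    [[-3.2,-11.4,0.8],[0,0,2.33]],
    [[-3.7,-17.4,1.2],[0,0,3.5]],
    [[-3.6,-23.3,1.6],[0,0,4.67]],
    [[-2.6,-29.2,2],[0,0,5.83]],
    [[-1,-34.9,2.4],[0,0,7]],
    [[1.3,-40.4,2.8],[0,0,8.17]],
    [[4.3,-45.6,3.2],[0,0,9.33]]
  ]
}}

```text
time: 8.18
tcp_pos: [0.4931, -0.3625, 0.0712]
orientation: [2.828, 1.363, 0.002]
wrist_force: [1.2, -1.5, -0.4]
gripper_width: 0.0001
grasp_force: 0.5
```

```bash
python3 -c "
from rig import *
from h import *
stat(observe())"
```

```text
t 8.18 z 0.0712 yawy -38.5 stud in tool [ 43.5 -17.7] F tool [-0.4  1.8  0.4] q7 0.37 q [ 0.08  0.64  0.69  1.86 -0.54  0.84  0.37]
```

>>> {"method": "servo_tool", "body": {
  "targets": [
    [[-2,-5.6,0.4],[0,0,1.17]],
    [[-3.2,-11.4,0.8],[0,0,2.33]],
    [[-3.7,-17.4,1.2],[0,0,3.5]],
    [[-3.6,-23.3,1.6],[0,0,4.67]],
    [[-2.6,-29.2,2],[0,0,5.83]],
    [[-1,-34.9,2.4],[0,0,7]],
    [[1.3,-40.4,2.8],[0,0,8.17]],
    [[4.3,-45.6,3.2],[0,0,9.33]]
  ]
}}

```text
time: 8.85
tcp_pos: [0.4601, -0.3306, 0.0678]
orientation: [3.138, -0.124, 0.004]
wrist_force: [0.6, -0.9, -0.3]
gripper_width: -0.0003
grasp_force: 0.5
```

```bash
python3 -c "
from rig import *
from h import *
stat(observe())"
```

```text
t 8.85 z 0.0678 yawy -94.5 stud in tool [ 45.1 -16.7] F tool [0.7 0.9 0.3] q7 -0.41 q [-0.12  0.69  0.95  1.98 -0.74  0.87 -0.41]
```

>>> {"method": "servo_tool", "body": {
  "targets": [
    [[-2,-5.6,0.4],[0,0,1.17]],
    [[-3.2,-11.4,0.8],[0,0,2.33]],
    [[-3.8,-17.4,1.2],[0,0,3.5]],
    [[-4,-23.1,1.6],[0,0,4.67]],
    [[-3.4,-28.8,2],[0,0,5.83]],
    [[-2,-34.3,2.4],[0,0,7]],
    [[0,-39.6,2.8],[0,0,8.17]],
    [[2.8,-44.6,3.2],[0,0,9.33]]
  ]
}}

```text
time: 9.52
tcp_pos: [0.4659, -0.2857, 0.0642]
orientation: [-2.714, 1.582, -0.001]
wrist_force: [-1.0, -1.7, 0.6]
gripper_width: 0.0
grasp_force: 0.4
```

Run:
```python
from rig import *
from h import *
o=observe();stat(o)
p,d=read_camera('scene');i=camera_info('scene');c=proj(i['K'],i['T'],(*STUD,.07))[0].astype(int)
cv2.imwrite('pics/s5.png',cv2.resize(p[c[1]-50:c[1]+50,c[0]-65:c[0]+65,::-1],None,fx=5,fy=5,interpolation=cv2.INTER_CUBIC))
```

```text
t 9.52 z 0.0642 yawy -150.5 stud in tool [ 47.6 -19.6] F tool [ 1.   1.7 -0.6] q7 -1.27 q [-0.32  0.81  1.18  2.03 -0.94  0.98 -1.27]
```

View pics/s5.png

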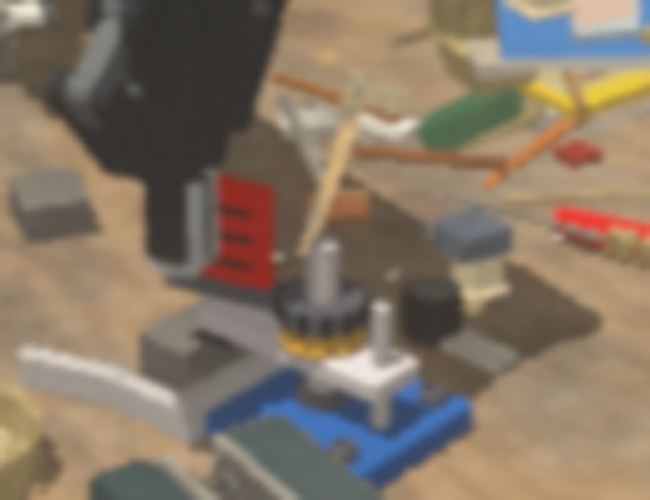

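The strap is nearly on the block and the finger sits behind the wing. Two arm joints are near their limits, so I'll back off, lift, and unwind the tool half a turn.

>>> {"method": "servo_tool", "body": {
  "targets": [
    [[0,6,0],[0,0,0]],
    [[0,12,-10],[0,0,0]],
    [[0,12,-40],[0,0,-1.19]],
    [[0,12,-60],[0,0,-2.38]],
    [[0,12,-60],[0,0,-3.57]],
    [[0,12,-60],[0,0,-4.76]],
    [[0,12,-60],[0,0,-5.95]],
    [[0,12,-60],[0,0,-7.14]]
  ]
}}

```text
time: 10.23
tcp_pos: [0.4543, -0.2929, 0.1251]
orientation: [-3.107, 0.465, -0.003]
wrist_force: [0.1, 0.2, 0.4]
gripper_width: -0.0003
grasp_force: 0.0
```

>>> {"method": "servo_tool", "body": {
  "targets": [
    [[0,0,0],[0,0,-1.19]],
    [[0,0,0],[0,0,-2.38]],
    [[0,0,0],[0,0,-3.57]],
    [[0,0,0],[0,0,-4.76]],
    [[0,0,0],[0,0,-5.95]],
    [[0,0,0],[0,0,-7.14]],
    [[0,0,0],[0,0,-8.33]],
    [[0,0,0],[0,0,-9.52]]
  ]
}}

```text
time: 10.9
tcp_pos: [0.4542, -0.2932, 0.1251]
orientation: [2.95, 1.077, 0.002]
wrist_force: [-0.3, -0.6, -0.1]
gripper_width: 0.0001
grasp_force: 0.0
```

>>> {"method": "servo_tool", "body": {
  "targets": [
    [[0,0,0],[0,0,-1.19]],
    [[0,0,0],[0,0,-2.38]],
    [[0,0,0],[0,0,-3.57]],
    [[0,0,0],[0,0,-4.76]],
    [[0,0,0],[0,0,-5.95]],
    [[0,0,0],[0,0,-7.14]],
    [[0,0,0],[0,0,-8.33]],
    [[0,0,0],[0,0,-9.52]]
  ]
}}

```text
time: 11.57
tcp_pos: [0.4542, -0.2934, 0.1252]
orientation: [2.076, 2.355, 0.0]
wrist_force: [0.2, -0.9, -0.1]
gripper_width: 0.0003
grasp_force: 0.0
```

Run:
```python
from rig import *
from h import *
o=observe();stat(o)
w=-240.5
print(go(o,(*behind(w,10),.068),-330.5),behind(w,10),o['tcp_pos'])
p,d=read_camera('top');i=camera_info('top');H,S,V=cv2.split(cv2.cvtColor(p,cv2.COLOR_RGB2HSV))
m=(((H<8)|(H>172))&(S>140)).astype(np.uint8);m[:,:270]=0;m[:,330:]=0;m[:130]=0;m[210:]=0
v,u=np.nonzero(m);print(len(u))
if len(u):
  q=ray(i['K'],i['T'],np.c_[u,v],.085)[:,:2]-STUD;print(np.linalg.norm(q.mean(0)),np.degrees(np.arctan2(*q.mean(0)[::-1])))
```

```text
t 11.57 z 0.1252 yawy 7.2 stud in tool [-30.4  48.7] F tool [-0.9  0.1  0.1] q7 0.91 q [ 0.05  0.41  0.56  1.99 -0.3   0.82  0.91]
(array([ 0.3,  4.9, 57.2]), array([ 0.01,  0.02, -3.71])) [ 0.4591747  -0.29251579] [ 0.45421774 -0.29335826  0.12519404]
0
```

>>> {"method": "servo_tool", "body": {
  "targets": [
    [[0,4,15],[0,0,-1.15]],
    [[0,4,35],[0,0,-2.3]],
    [[0,4,50],[0,0,-3.45]],
    [[0,4,59],[0,0,-3.7]],
    [[0,4,61],[0,0,-3.7]],
    [[1,8,61],[0,0,-3.7]],
    [[1,12,61],[0,0,-3.7]],
    [[1,12,61],[0,0,-3.7]]
  ]
}}

```text
time: 12.28
tcp_pos: [0.4687, -0.2898, 0.0639]
orientation: [1.593, 2.704, 0.0]
wrist_force: [0.2, -0.5, 0.1]
gripper_width: -0.0001
grasp_force: 0.0
```

```bash
python3 -c "
from rig import *
from h import *
stat(observe())"
```

```text
t 12.28 z 0.0639 yawy 29.0 stud in tool [-42.6  19.5] F tool [-0.5 -0.1 -0.1] q7 1.27 q [ 0.16  0.5   0.41  2.   -0.31  0.7   1.27]
```

>>> {"method": "servo_tool", "body": {
  "targets": [
    [[2,5.6,0],[0,0,1.17]],
    [[3.2,11.4,0],[0,0,2.33]],
    [[3.7,17.4,0],[0,0,3.5]],
    [[3.6,23.3,0],[0,0,4.67]],
    [[2.6,29.2,0],[0,0,5.83]],
    [[2.6,29.2,0],[0,0,5.83]]
  ]
}}

```text
time: 12.78
tcp_pos: [0.4924, -0.2725, 0.0632]
orientation: [2.334, 2.101, -0.001]
wrist_force: [-0.6, 0.5, -0.6]
gripper_width: 0.0001
grasp_force: 0.1
```

```bash
python3 -c "
from rig import *
from h import *
stat(observe())"
```

```text
t 12.78 z 0.0632 yawy -6.0 stud in tool [-43.3  18.6] F tool [ 0.4 -0.6  0.6] q7 0.73 q [-0.    0.55  0.58  1.98 -0.44  0.74  0.73]
```

>>> {"method": "servo_tool", "body": {
  "targets": [
    [[2,5.6,0],[0,0,1.17]],
    [[3.2,11.4,0],[0,0,2.33]],
    [[3.2,11.4,0],[0,0,2.33]]
  ]
}}

```text
time: 13.03
tcp_pos: [0.503, -0.2708, 0.0629]
orientation: [-2.571, -1.805, 0.002]
wrist_force: [-2.2, 0.2, 2.0]
gripper_width: 0.0001
grasp_force: 0.8
```

```bash
python3 -c "
from rig import *
from h import *
stat(observe())"
```

```text
t 13.03 z 0.0629 yawy -19.9 stud in tool [-42.7  19.1] F tool [-0.5 -2.1 -2. ] q7 0.53 q [-0.05  0.58  0.64  1.96 -0.49  0.76  0.53]
```

>>> {"method": "servo_tool", "body": {
  "targets": [
    [[2,5.6,0],[0,0,1.17]],
    [[3.2,11.4,0],[0,0,2.33]],
    [[3.2,11.4,0],[0,0,2.33]]
  ]
}}

```text
time: 13.28
tcp_pos: [0.5153, -0.2718, 0.0628]
orientation: [2.77, 1.481, 0.0]
wrist_force: [0.1, -0.6, 0.6]
gripper_width: -0.0
grasp_force: 0.0
```

```bash
python3 -c "
from rig import *
from h import *
stat(observe())"
```

```text
t 13.28 z 0.0628 yawy -33.7 stud in tool [-43.  18.] F tool [-0.4  0.4 -0.6] q7 0.33 q [-0.1   0.61  0.7   1.94 -0.55  0.79  0.33]
```

>>> {"method": "servo_tool", "body": {
  "targets": [
    [[2,5.6,0],[0,0,1.17]],
    [[3.2,11.4,0],[0,0,2.33]],
    [[3.2,11.4,0],[0,0,2.33]]
  ]
}}

```text
time: 13.53
tcp_pos: [0.5256, -0.2755, 0.0626]
orientation: [-2.929, -1.134, 0.002]
wrist_force: [-2.5, 1.7, 1.1]
gripper_width: 0.0
grasp_force: 1.1
```

```bash
python3 -c "
from rig import *
from h import *
stat(observe())"
```

```text
t 13.53 z 0.0626 yawy -47.7 stud in tool [-42.4  18.1] F tool [-0.7 -2.9 -1.1] q7 0.13 q [-0.13  0.65  0.76  1.91 -0.6   0.83  0.13]
```

>>> {"method": "servo_tool", "body": {
  "targets": [
    [[2,5.6,0],[0,0,1.17]],
    [[3.2,11.4,0],[0,0,2.33]],
    [[3.2,11.4,0],[0,0,2.33]]
  ]
}}

```text
time: 13.78
tcp_pos: [0.5362, -0.2822, 0.0626]
orientation: [3.045, 0.77, -0.0]
wrist_force: [0.1, -0.3, -0.2]
gripper_width: -0.0002
grasp_force: 0.0
```

Run:
```python
from rig import *
from h import *
stat(observe())
p,d=read_camera('scene');i=camera_info('scene');c=proj(i['K'],i['T'],(*STUD,.07))[0].astype(int)
cv2.imwrite('pics/s6.png',cv2.resize(p[c[1]-50:c[1]+50,c[0]-65:c[0]+65,::-1],None,fx=5,fy=5,interpolation=cv2.INTER_CUBIC))
```

```text
t 13.78 z 0.0626 yawy -61.6 stud in tool [-43.   16.9] F tool [-0.1  0.3  0.2] q7 -0.07 q [-0.16  0.69  0.82  1.88 -0.66  0.86 -0.07]
```

View pics/s6.png

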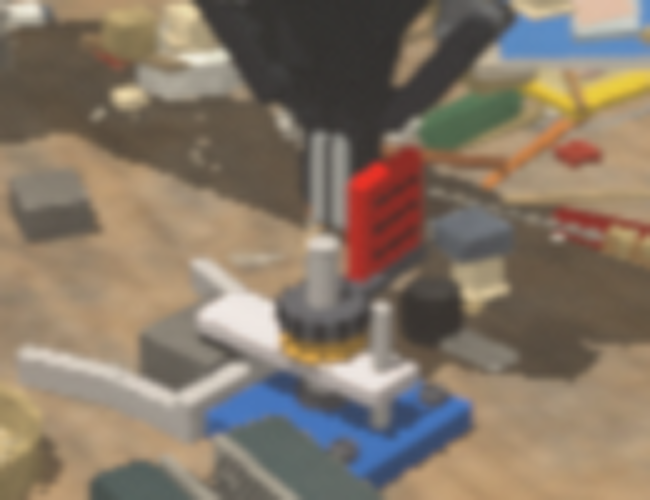

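The wing has sprung ahead of the finger, and the load/release pattern (−2.1, 0, −2.9, 0 N) indicates about two clicks. One more makes it safely two or three, then back off.

>>> {"method": "servo_tool", "body": {
  "targets": [
    [[2,5.6,0],[0,0,1.17]],
    [[3.2,11.4,0],[0,0,2.33]],
    [[3.2,11.4,0],[0,0,2.33]]
  ]
}}

```text
time: 14.08
tcp_pos: [0.5439, -0.2902, 0.0625]
orientation: [-3.116, -0.393, 0.001]
wrist_force: [-1.7, 2.2, 2.3]
gripper_width: 0.0002
grasp_force: 1.4
```

```bash
python3 -c "
from rig import *
from h import *
stat(observe())"
```

```text
t 14.08 z 0.0625 yawy -75.6 stud in tool [-43.1  17.1] F tool [-1.1 -2.5 -2.3] q7 -0.27 q [-0.17  0.73  0.88  1.86 -0.71  0.9  -0.27]
```

>>> {"method": "servo_tool", "body": {
  "targets": [
    [[2,5.6,0],[0,0,1.17]],
    [[3.2,11.4,0],[0,0,2.33]],
    [[3.2,11.4,0],[0,0,2.33]]
  ]
}}

```text
time: 14.33
tcp_pos: [0.5499, -0.3007, 0.0624]
orientation: [-3.142, -0.011, 0.001]
wrist_force: [-0.7, 1.4, 0.1]
gripper_width: 0.0001
grasp_force: 0.8
```

```bash
python3 -c "
from rig import *
from h import *
stat(observe())"
```

```text
t 14.33 z 0.0624 yawy -89.6 stud in tool [-43.6  16.5] F tool [-0.7 -1.4 -0.1] q7 -0.47 q [-0.19  0.77  0.93  1.84 -0.77  0.94 -0.47]
```

Back off, lift clear, and check.

>>> {"method": "servo_tool", "body": {
  "targets": [
    [[0,-6,0],[0,0,0]],
    [[0,-12,0],[0,0,0]],
    [[0,-16,-15],[0,0,0]],
    [[0,-16,-50],[0,0,0]],
    [[-25,-16,-85],[0,0,0]],
    [[-60,-16,-100],[0,0,0]],
    [[-95,-16,-110],[0,0,0]],
    [[-110,-16,-110],[0,0,0]]
  ]
}}

```text
time: 15.0
tcp_pos: [0.4364, -0.2866, 0.1757]
orientation: [-3.142, -0.001, -0.006]
wrist_force: [0.3, -1.2, -0.0]
gripper_width: 0.0
grasp_force: 0.0
```

Run:
```python
from rig import *
from h import *
o=observe();stat(o);print(o['tcp_pos'])
for n in('top','scene'):
    p,d=read_camera(n);i=camera_info(n);H,S,V=cv2.split(cv2.cvtColor(p,cv2.COLOR_RGB2HSV))
    v,u=np.nonzero((((H<8)|(H>172))&(S>140))&(d>0))
    q=np.linalg.inv(i['K'])@np.array([u,v,np.ones(len(u))])*d[v,u];P=(i['T'][:3,:3]@q).T+i['T'][:3,3]
    P=P[(np.linalg.norm(P[:,:2]-STUD,axis=1)<.075)&(P[:,2]>.045)&(P[:,2]<.12)];print(n,len(P))
    if len(P):
        w=P[:,:2].mean(0)-STUD;print(w,np.degrees(np.arctan2(w[1],w[0])),P[:,2].max())
    c=proj(i['K'],i['T'],(*STUD,.05))[0].astype(int)
    cv2.imwrite(f'pics/{n}7.png',cv2.resize(p[c[1]-50:c[1]+50,c[0]-65:c[0]+65,::-1],None,fx=5,fy=5,interpolation=cv2.INTER_CUBIC))
```

```text
t 15.0 z 0.1757 yawy -90.0 stud in tool [69.6 31. ] F tool [0.3 1.2 0. ] q7 -0.5 q [-0.36  0.49  1.16  2.   -0.55  1.   -0.5 ]
[ 0.43640194 -0.28659715  0.17573987]
top 0
scene 416
[ 0.0366057  -0.00754715] -11.64966781401367 0.09059108471442484
```

View pics/scene7.png

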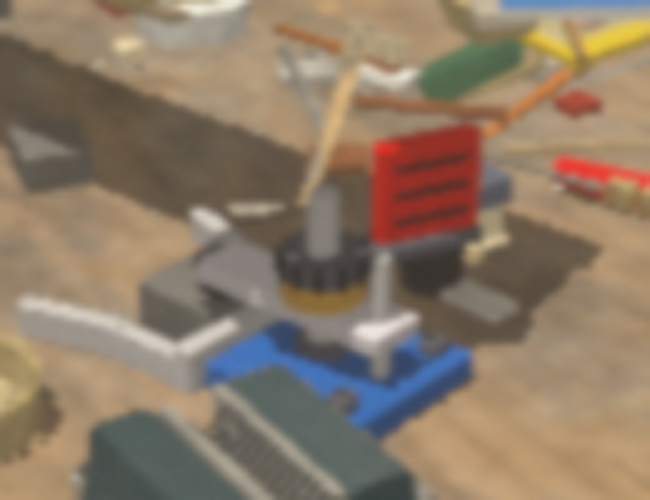

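The arm is clear and the strap is down on the block. The wing rests at a crank angle of about 6.7 rad and has sunk 16.4 mm, so the screw is at about 5.15 rad. That leaves a slip of about 1.55 rad, or three clicks. Handing in.

```bash
python3 -c "
from rig import *
print(close_job())"
```

```text
the job is handed in; nothing more can be done
None
```

I handed the job in at about 15 s: the block is home against the stop, the strap is down on it, the ratchet slipped an estimated three clicks, and the arm is clear. The verdict was not shown to me.

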